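Cock the spring tester and hold its index plunger clear

ROBOT

A 6-joint arm with a two-finger parallel gripper is mounted at the origin on the work surface. World frame = base frame: x ahead of the robot, y to its left, z up, the work surface at z = 0. Lengths are in m, angles in rad, forces in N, time in s.
With the tool pointing down it reaches from about 0.3 to 0.775 m from the base axis. Payload 14.6 kg.
Tool frame: the origin (TCP) lies between the finger pads; the fingertips stand 19 mm ahead of it and the grasp point (between the pads) is the TCP; z points along the fingers, y is the direction in which the jaws open and shut (so a half turn about z gives the same grasp; the last joint's range is limited). The gripper opens to 94 mm and grips with 3 to 60 N. Pads are 16 mm wide; open, the fingers measure 119 mm over their backs; the gripper's body (75 mm by 177 mm) begins 78 mm behind the grasp point.
Start: joints at [1.086, 0.3, 1.521, -0, 1.321, -0.067], TCP at [0.223, 0.503, 0.224] pointing down, gripper open.
Joint ranges: [-3.03, 3.03], [-0.79, 2.21], [0.23, 2.52], [-1.04, 4.18], [0, 3.07], [-2.55, 2.55]. Speed limits (rad/s): [2.22, 2.22, 2.57, 3.14, 3.14, 3.14].

INTERFACE

Orientations are given as [roll, pitch, yaw] about the fixed x, y, z axes, in that order (R = Rz(yaw) Ry(pitch) Rx(roll)).
In Python, from station import telemetry, vision, ctrl gives the robot as it stands. The module is installed in compiled form; this text tells all that it offers.
- The arm moves only by the shell command python3 -m creep 'ROWS' [FORCE]. ROWS is JSON, a list of rows, each a list of 3 entries, a list of its own where there are three numbers: the shift along the tool's x, y, z in units of 50 mm (1.0 is 50 mm), then the turn about the tool's z in units of 8 degrees (1.0 is 8 degrees), then the opening, from 0 (shut) to 1 (fully open). In form: [[[tx, ty, tz], twist, gripper], ...]. A call has 1 to 12 rows; each row is the pose to reach, as a shift and turn from the pose commanded when the call began, along the tool's axes at that moment; what a row does not reach only later rows make up. A row lasts 1/10 s, in which the tool goes at most 50 mm and 8.59 degrees, less where a joint would pass 70% of its speed; a pose out of reach is approached as far as the arm can. A call with a gripper value outside its range is refused whole. The fingers move at their own pace and stop on an object; FORCE is the grip in N (left out, the last holds). Time passes only in rows, so rows that repeat a pose let the fingers close. It gives the time, the measured TCP pose, the force and the opening at its end, in the units of the state.
- telemetry.get_obs(): the state, without advancing time (a new reading comes with each control period).
- vision.camera(name): name is "side" or "top" or "wrist"; returns a dict with "img" (420x560x3 uint8, red, green, blue), "depth" (420x560 float32, m along the optical axis (not along the pixel's ray), 0 where there is no reading), "vertical_fov" (degrees; the focal length in pixels is half the picture's height over the tangent of half this angle, whatever the lens; pixels are square), "cx", "cy" (the principal point, pixels), "extrinsics" (4x4, takes a point from camera to world coordinates); the wrist camera has in their place "hand_eye" (4x4, takes a point from camera to tool coordinates, whose origin is the TCP and whose axes are the flange's). Camera axes: x right, y down, z forward; pixel columns grow to the right and rows downward; lengths in m; the calibration is good to about 2 mm. The wrist camera is an equidistant fisheye: a pixel r from the principal point sees the ray r / f radians off the axis. A picture is of the moment at which its call begins: read the wrist's pose just before it.
- ctrl.hand_in(): hands the job in, once; it reports no verdict.
The state is a dict: "time_s": time; "qpos": joint angles; "joint_vel": joint speeds; "tau": joint torques, N m; "ee_pos": TCP position; "eef_rot": TCP orientation; "force": force on the tool from outside, world axes, zero at the start; "moment": the same for the moment, N m; "grip_width": finger opening in m.
Only numpy, scipy, OpenCV 4.12 (cv2) and the standard library are available. Lean on these libraries where they do the work, as an engineer would, in place of code of your own. Each camera call takes 0.05 s, during which the arm holds its last target.

TASK

Check the latch of the bench spring tester: draw its slide out by the upright handle to the long 60 mm mark, until the sprung index plunger drops into its hole, then let go so that the slide stays out by itself. Then pull the plunger's round knob straight up as far as it goes, so that the slide runs back home, and finish while still holding the knob fully up, clear of the hole. Leave the bucket, the jar and the loose applicator where they stand.

Things in the scene. Friction and masses are not known exactly. Their poses are not given: they have to be found in the camera images.
- tester: Spring tester, a fixture that does not move: bare metal base plate 310 x 110 x 12 mm, from 200 mm on the -x side of its origin to 110 mm on the +x side. Origin: on the underside, on the plunger's vertical axis; z up; its own -x is the draw-out direction. A steel bar (24 mm wide, top 45 mm up) slides along x between dark cheeks 46 mm tall, 54 mm apart over their outsides.
- tester_bridge (a point): Centre of the top of the bridge over the bar (34 mm along the tester's x, 54 mm along y, 54 mm above the work surface). From it rises the plunger's brass barrel, 22 mm across, up to 66 mm. Behind it, 36 to 108 mm on the tester's +x side of this point, stands the white spring housing, 60 mm wide and 58 mm tall.
- tester_mark (a point): Middle of the long dark line, the 60 mm mark, on the white scale plate (100 x 30 mm, lines 10 mm apart) that lies on the base plate beside the bar. The pointer under the handle stands over it when the slide is drawn 60 mm.
- handle (a point): Upright plain aluminium block on the outer end of the bar, the grip for drawing the slide: 14 mm along the tester's x, 46 mm along its y, 56 mm tall, bottom 45 mm and top 101 mm above the work surface. This point: on its centre line 80 mm above the work surface; axes as the tester's. At home it stands 100 mm on the -x side of the plunger axis.
- slide (a joint): How far the slide is drawn out, m: 0 home, grows along the tester's -x, hard stop at 0.063. A spring pulls it home with about 2.4 N at home, 7.5 N at 60 mm. The pin drops into the hole between about 0.058 and 0.062; latched and let go, the slide rests at about 0.058. When the pin is lifted out it runs home by itself in about a second.
- knob (a point): Black cylindrical knob on top of the plunger, 26 mm across and 42 mm tall, axis vertical; at home its bottom is 78 mm above the work surface, 12 mm above the barrel. This point: its centre (at home 99 mm above the work surface, 89 mm when the pin is in the hole, 117 mm when pulled fully up).
- plunger (a joint): Height of the plunger, m: 0 at the start, when its 8 mm pin rests on top of the bar; -0.010 when the pin has dropped fully into the seat hole of the bar; +0.018 when pulled fully up against its stop. It moves straight up and down; a spring presses it down with about 6.5 N in the hole and 11.5 N fully up.
- bucket: Bystander: white polymer bucket of ear tags, 124 mm across, 125 mm tall, open; origin at the centre of its underside. Stands beside the tester.
- jar: Bystander: glass jar of steel pins with a steel lid, 76 mm across, 98 mm tall; origin at the centre of its underside. Stands beside the tester, on the side opposite the bucket.
- applicator: Bystander: plier-like tag applicator lying flat, 225 mm long along its x, 80 mm wide, 20 mm thick; origin on its underside near its middle.

How it is judged:
By the outcome, as a careful person would: the job done as asked, in the order asked, and still so for the second after the job is handed in, while the arm keeps its last pose, push and grip.
It also fails if it takes over 45 s, if anything falls off the work surface, if the arm or the gripper's body presses on something with over 40 N, if the wrist force passes 120 N, or if a joint passes its speed limit or range.

## Working session

There is one attempt and no reset: what is moved stays moved. The work goes in short steps, Python scripts to look and compute and a shell command to move; the robot and the scene stay as the last step left them, time stands still between calls to the robot, and variables do not carry over. Pictures are saved under pics/ and viewed, and the job is handed in when it is done.

```bash
mkdir -p pics; python3 - <<'E'
from station import telemetry, vision
import cv2,numpy as np
print(telemetry.get_obs())
for n in ["side","top","wrist"]:
    c=vision.camera(n)
    cv2.imwrite(f"pics/{n}0.png",c["img"][:,:,::-1])
    np.savez(f"{n}0.npz",**c)
    print(n,c["vertical_fov"],c["cx"],c["cy"],np.round(c.get("extrinsics",c.get("hand_eye")),3).tolist())
E
```

```text
{'time_s': 0.0, 'qpos': array([ 1.08642066e+00,  3.00434690e-01,  1.52160324e+00,  4.75831528e-05,
        1.32069804e+00, -6.66232042e-02]), 'joint_vel': array([-4.09382324e-04,  4.43528150e-04,  1.25186908e-03,  8.58863801e-05,
       -1.34886206e-03,  5.59001379e-04]), 'tau': array([-2.42972907e-03, -5.31793892e+01, -3.52745891e+01,  7.08580320e-02,
        2.42775731e-02, -8.43403086e-05]), 'ee_pos': array([0.22302652, 0.50247927, 0.22389692]), 'eef_rot': array([-3.14045494e+00, -1.22102296e-04,  2.72382832e+00]), 'force': array([ 0.83410019, -0.99559954, -0.14691133]), 'moment': array([-0.02820231, -0.02850529,  0.00257974]), 'grip_width': 0.09373976196726458}
side 42.00619249321861 281.1185417277712 202.65722091615464 [[0.976, -0.168, 0.14, 0.397], [-0.218, -0.761, 0.611, -0.788], [0.004, -0.627, -0.779, 1.245], [0.0, 0.0, 0.0, 1.0]]
top 52.45773977521894 279.93200918771333 216.79484247659508 [[-0.004, -0.99, 0.143, 0.467], [-1.0, 0.0, -0.027, 0.122], [0.027, -0.143, -0.989, 1.105], [0.0, 0.0, 0.0, 1.0]]
wrist 65.70646984690485 276.2050093857641 200.95434295529287 [[0.001, -0.962, -0.272, 0.079], [1.0, 0.001, 0.001, 0.0], [-0.001, -0.272, 0.962, -0.16], [0.0, 0.0, 0.0, 1.0]]
```

View pics/side0.png

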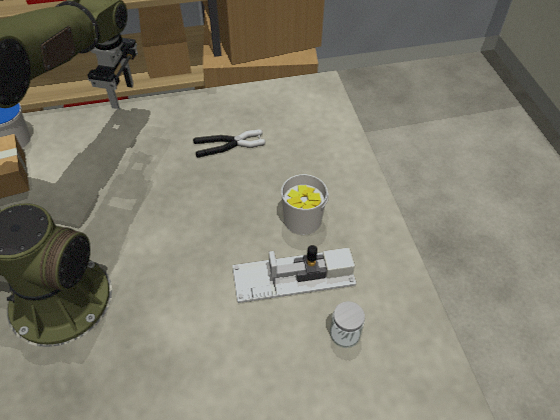

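View pics/top0.png

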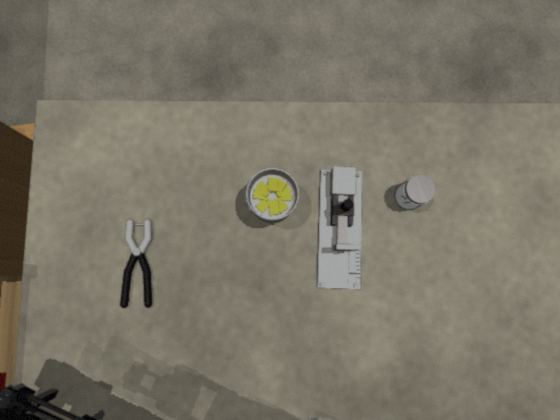

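View pics/wrist0.png

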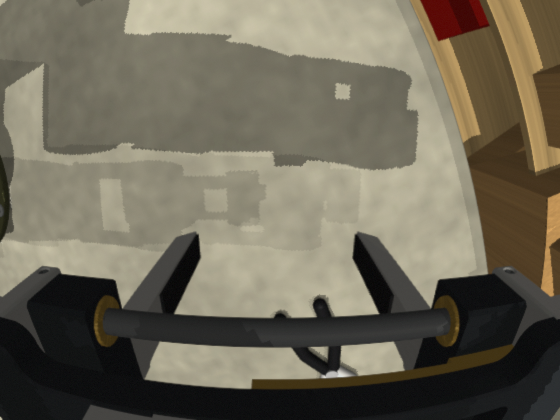

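The side view shows the tester at about (293,275), with the bucket above it at (303,205) and the jar at (347,323). In the top view the plate spans about (318–362, 168–290), the knob is near (346,205) and the handle near (348,240). Next I'll measure from zoomed pictures.

```bash
cat > h.py <<'E'
import numpy as np,cv2
def ld(n): return dict(np.load(n))
def ray(c,u,v):
    f=210/np.tan(np.radians(float(c["vertical_fov"]))/2)
    T=c["extrinsics"]; d=T[:3,:3]@np.array([(u-c["cx"])/f,(v-c["cy"])/f,1.]); return T[:3,3],d
def onz(c,u,v,z):
    o,d=ray(c,u,v); return o+d*(z-o[2])/d[2]
def cloud(c):
    f=210/np.tan(np.radians(float(c["vertical_fov"]))/2)
    v,u=np.mgrid[:420,:560]; Z=c["depth"]
    P=np.stack([(u-c["cx"])/f*Z,(v-c["cy"])/f*Z,Z],-1)
    return P@c["extrinsics"][:3,:3].T+c["extrinsics"][:3,3]
E
python3 - <<'E'
from h import *
c=ld("top0.npz"); P=cloud(c)
crop=c["img"][155:300,300:440,::-1]; cv2.imwrite("pics/topz.png",cv2.resize(crop,None,fx=4,fy=4,interpolation=cv2.INTER_CUBIC))
s=ld("side0.npz");crop=s["img"][235:310,220:370,::-1]; cv2.imwrite("pics/sidez.png",cv2.resize(crop,None,fx=5,fy=5,interpolation=cv2.INTER_CUBIC))
for nm,cc in (("top",c),("side",s)):
    Q=cloud(cc); x,y,z=Q[...,0],Q[...,1],Q[...,2]
    roi=np.zeros(z.shape,bool)
    if nm=="top": roi[155:300,305:372]=1
    else: roi[235:310,225:362]=1
    print(nm,"table z",np.median(z[(cc["depth"]>0)&(abs(z)<.02)]))
    for lo,hi in ((.008,.016),(.040,.048),(.05,.0565),(.0565,.062),(.095,.105),(.11,.13)):
        m=roi&(z>lo)&(z<hi)
        if m.sum()>3: print(lo,hi,m.sum(),[np.round(np.percentile(a[m],[2,50,98]),4).tolist() for a in (x,y,z)], "minrect" ,cv2.minAreaRect(Q[m][:,:2].astype(np.float32)*1000))
E
```

```text
top table z -0.0006482072378209969
0.008 0.016 3121 [[0.4471, 0.5463, 0.7393], [-0.1173, -0.0482, -0.0059], [0.0083, 0.0116, 0.0154]] minrect ((597.0660400390625, -62.30605697631836), (110.41082000732422, 309.6601867675781), 87.26874542236328)
0.04 0.048 474 [[0.5564, 0.6096, 0.7062], [-0.0891, -0.0612, -0.0372], [0.0405, 0.0445, 0.0477]] minrect ((646.8095092773438, -63.42436218261719), (54.522212982177734, 185.63587951660156), 88.9367446899414)
0.05 0.0565 454 [[0.624, 0.6895, 0.7469], [-0.0975, -0.0605, -0.0376], [0.0503, 0.0545, 0.0564]] minrect ((642.3397216796875, -62.65953826904297), (60.05266189575195, 215.44970703125), 86.02928161621094)
0.0565 0.062 394 [[0.6332, 0.7097, 0.7463], [-0.0942, -0.0655, -0.0381], [0.0565, 0.058, 0.061]] minrect ((642.1055908203125, -64.88751220703125), (58.771095275878906, 213.7251434326172), 87.86624145507812)
0.095 0.105 122 [[0.5352, 0.5424, 0.6388], [-0.0808, -0.0593, -0.0379], [0.0962, 0.1001, 0.104]] minrect ((590.3185424804688, -61.92407989501953), (43.58761978149414, 110.15496826171875), 86.86465454101562)
0.11 0.13 94 [[0.6306, 0.6406, 
[... 743 characters left out ...]
, -62.990238189697266), (64.4626235961914, 215.17282104492188), 86.03449249267578)
0.0565 0.062 444 [[0.6262, 0.7083, 0.7473], [-0.098, -0.0721, -0.0402], [0.0566, 0.0588, 0.0619]] minrect ((642.696044921875, -65.76054382324219), (61.88669204711914, 213.7620849609375), 86.85145568847656)
0.095 0.105 286 [[0.5367, 0.6716, 0.7131], [-0.2377, -0.218, -0.0398], [0.0954, 0.0997, 0.1042]] minrect ((639.2254028320312, -129.26104736328125), (99.4735336303711, 266.23553466796875), 38.93204116821289)
0.11 0.13 86 [[0.6306, 0.6416, 0.6538], [-0.0787, -0.0683, -0.0547], [0.1111, 0.1189, 0.1247]] minrect ((642.140869140625, -66.92781066894531), (24.37908172607422, 23.945194244384766), 47.734222412109375)
```

View pics/topz.png

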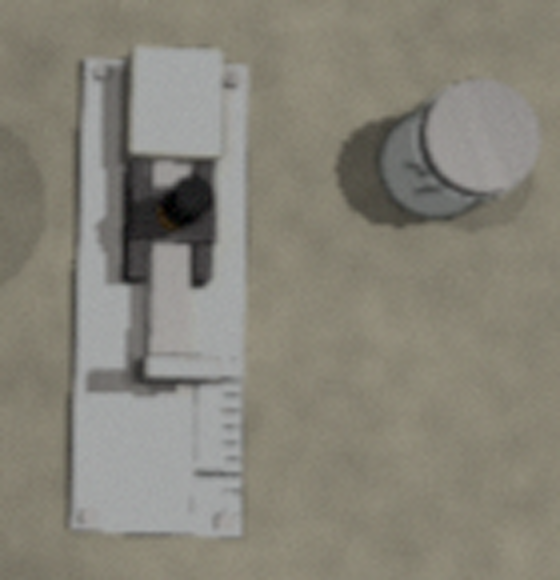

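View pics/sidez.png

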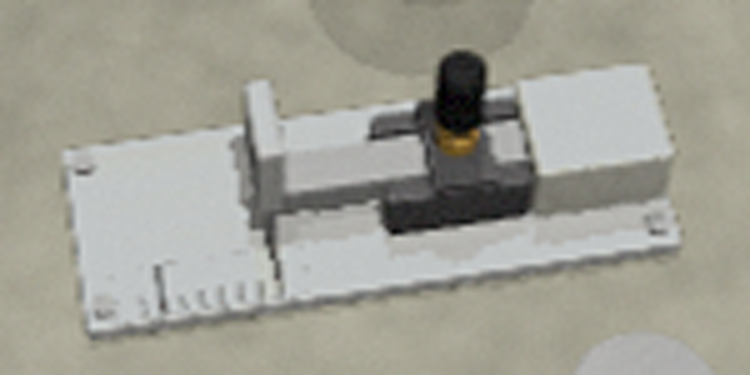

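```bash
cat > go.py <<'E'
import sys,numpy as np
from scipy.spatial.transform import Rotation as Ro
from station import telemetry
o=telemetry.get_obs()
R=Ro.from_euler('xyz',o["eef_rot"]).as_matrix()
t=np.array([float(a) for a in sys.argv[1:4]]); yaw=float(sys.argv[4])
y=np.degrees(np.arctan2(R[1,0],R[0,0]))
print("t",o["time_s"],"pos",np.round(o["ee_pos"],4),"yaw",round(y,2),"F",np.round(o["force"],1),"w",round(o["grip_width"],4))
print("shift units",np.round(R.T@(t-o["ee_pos"])/.05,3),"twist",round(-(yaw-y)/8,3))
E
python3 go.py 0.542 -0.060 0.19 87.3
python3 - <<'E'
from h import *
c=ld("top0.npz");P=cloud(c);z=P[...,2]
for nm,m,r in (("bucket",(slice(160,230),slice(240,305)),.11),("jar",(slice(165,220),slice(390,440)),.09)):
    Q=P[m]; k=Q[...,2]>r; print(nm,np.round(Q[k].min(0),3),np.round(Q[k].max(0),3))
E
```

```text
t 0.15 pos [0.2231 0.5025 0.224 ] yaw 156.06 F [-0.8  0.6 -1.1] w 0.094
shift units [-10.395  -7.695   0.687] twist 8.595
bucket [0.467 0.052 0.11 ] [0.729 0.178 1.105]
jar [ 0.467 -0.282  0.09 ] [0.718 0.122 1.105]
```

```bash
python3 -m creep '[[[-0.4,-0.3,0],0.35,0.6],[[-1.1,-0.8,0],0.9,0.6],[[-1.9,-1.4,0],1.6,0.6],[[-2.7,-2.0,0],2.3,0.6],[[-3.5,-2.6,0],3,0.6],[[-4.3,-3.2,0],3.7,0.6],[[-5.1,-3.8,0],4.4,0.6],[[-5.9,-4.4,0],5.1,0.6],[[-6.7,-5,0],5.8,0.6],[[-7.5,-5.6,0],6.5,0.6],[[-8.2,-6.1,0],7.1,0.6],[[-8.6,-6.4,0],7.4,0.6]]' 40; python3 go.py 0.542 -0.060 0.19 87.3
```

```text
time_s: 1.35
ee_pos: [0.4872, 0.033, 0.2242]
eef_rot: [-3.141, 0.0, 1.685]
force: [0.2, 0.6, 0.3]
grip_width: 0.0563
t 1.35 pos [0.4872 0.033  0.2242] yaw 96.55 F [0.2 0.6 0.3] w 0.0563
shift units [-1.973  0.876  0.684] twist 1.156
```

```bash
python3 -m creep '[[[-0.4,0.2,0.1],0.3,0.6],[[-1.0,0.45,0.3],0.7,0.6],[[-1.6,0.7,0.5],1.1,0.6],[[-1.95,0.87,0.68],1.15,0.6],[[-1.97,0.87,0.68],1.15,0.6],[[-1.97,0.87,0.68],1.15,0.6]]'; python3 - <<'E'
from station import telemetry,vision
import cv2,numpy as np
o=telemetry.get_obs(); print(o["ee_pos"],o["eef_rot"])
c=vision.camera("wrist"); cv2.imwrite("pics/wrist1.png",c["img"][:,:,::-1]); np.savez("wrist1.npz",pos=o["ee_pos"],rot=o["eef_rot"],**c)
for n in("side","top"):
    c=vision.camera(n); np.savez(n+"1.npz",**c)
    u=c["img"][:,:,::-1]; u=u[200:320,200:380] if n=="side" else u[140:300,260:440]
    cv2.imwrite(f"pics/{n}1.png",cv2.resize(u,None,fx=3.5,fy=3.5,interpolation=cv2.INTER_CUBIC))
E
```

```text
time_s: 1.95
ee_pos: [0.541, -0.0567, 0.1902]
eef_rot: [-3.141, -0.0, 1.53]
force: [-0.7, -0.4, 0.1]
grip_width: 0.0564
[ 0.5409989  -0.05670674  0.19024959] [-3.14072940e+00 -2.29127431e-04  1.52979591e+00]
```

View pics/wrist1.png

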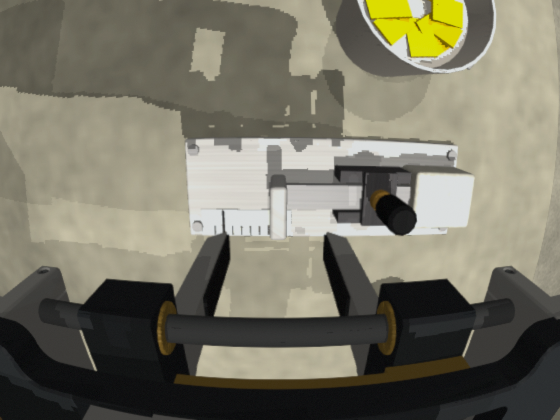

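View pics/side1.png

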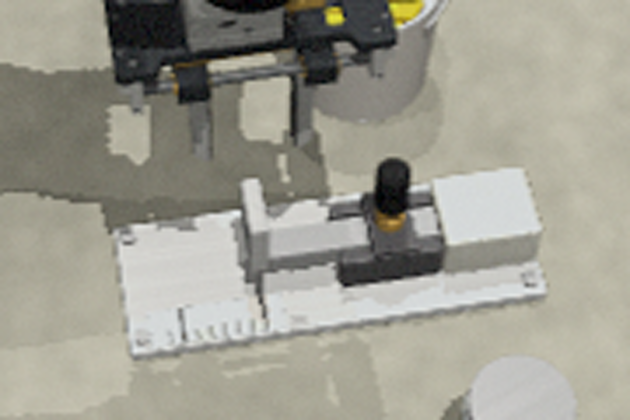

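The wrist view shows the handle at (279,207), midway between the fingertips at (220,240) and (335,240), and the knob at (398,212). I'll locate both from the wrist camera's depth.

```bash
cat >> h.py <<'E'
from scipy.spatial.transform import Rotation as Ro
def wcloud(c):
    f=210/np.tan(np.radians(float(c["vertical_fov"]))/2)
    v,u=np.mgrid[:420,:560]; a=u-c["cx"]; b=v-c["cy"]; r=np.hypot(a,b)+1e-9; th=r/f; k=np.tan(th)/r
    Z=c["depth"]; P=np.stack([a*k*Z,b*k*Z,Z],-1)
    P=P@c["hand_eye"][:3,:3].T+c["hand_eye"][:3,3]
    R=Ro.from_euler('xyz',c["rot"]).as_matrix()
    return P@R.T+c["pos"]
E
python3 - <<'E'
from h import *
c=ld("wrist1.npz");P=wcloud(c);z=P[...,2]
def rep(n,m):
    Q=P[m]; print(n,m.sum(),np.round(np.percentile(Q,[2,50,98],axis=0),4).tolist(),cv2.minAreaRect(Q[:,:2].astype(np.float32)*1000))
roi=np.zeros(z.shape,bool); roi[120:238,180:480]=1
rep("plate",roi&(abs(z-.012)<.004))
h=roi.copy();h[:,:260]=0;h[:,300:]=0; rep("handle top",h&(abs(z-.101)<.006)); rep("handle all",h&(z>.07)&(z<.11))
k=roi.copy();k[:,:375]=0;k[:,418:]=0; rep("knob",k&(z>.112)&(z<.13)); rep("knoball",k&(z>.082)&(z<.13))
h=roi.copy();h[:,:400]=0; rep("housing",h&(abs(z-.058)<.004))
print("seen by wrist table z",np.median(z[150:,20:120]))
E
python3 go.py 0.542 -0.060 0.085 87.3
```

```text
plate 15990 [[0.447, -0.1148, 0.01], [0.5348, -0.0384, 0.0117], [0.7349, -0.0048, 0.0141]] ((597.2963256835938, -61.35471725463867), (110.75659942626953, 310.44293212890625), 87.4118881225586)
handle top 878 [[0.5359, -0.0781, 0.0975], [0.5427, -0.0563, 0.1002], [0.5493, -0.0362, 0.1017]] ((542.7202758789062, -57.4107551574707), (43.44077682495117, 13.34353256225586), 87.52674102783203)
handle all 981 [[0.5359, -0.0779, 0.0751], [0.5427, -0.054, 0.1001], [0.5494, -0.0358, 0.1016]] ((542.659423828125, -57.35667037963867), (43.47492599487305, 13.697689056396484), 87.19590759277344)
knob 736 [[0.6297, -0.0741, 0.1131], [0.6402, -0.0617, 0.1184], [0.6527, -0.051, 0.1202]] ((641.7374877929688, -63.20771789550781), (24.995914459228516, 25.419795989990234), 25.213581085205078)
knoball 1152 [[0.6294, -0.0734, 0.084], [0.6374, -0.0594, 0.1169], [0.6518, -0.0507, 0.12]] ((641.5205688476562, -62.946407318115234), (25.233715057373047, 26.005281448364258), 26.487510681152344)
housing 3096 [[0.6797, -0.094, 0.055], [0.7112, -0.0641, 0.0576], [0.7467, -0.0378, 0.0591]] ((713.4150390625, -66.40116882324219), (59.71498107910156, 72.79983520507812), 86.5821533203125)
seen by wrist table z 0.2703940117451177
t 2.1 pos [ 0.5411 -0.0561  0.1911] yaw 87.72 F [ 0.2  1.2 -0.5] w 0.0562
shift units [-0.078  0.019  2.121] twist 0.053
```

```bash
python3 -m creep '[[[-0.04,0.03,0.4],0.05,0.6],[[-0.04,0.03,0.9],0.05,0.6],[[-0.04,0.03,1.4],0.05,0.6],[[-0.04,0.03,1.8],0.05,0.6],[[-0.04,0.03,2.05],0.05,0.6],[[-0.04,0.03,2.15],0.05,0.6],[[-0.04,0.03,2.15],0.05,0.6],[[-0.04,0.03,2.15],0.05,0.1],[[-0.04,0.03,2.15],0.05,0.1],[[-0.04,0.03,2.15],0.05,0.1],[[-0.04,0.03,2.15],0.05,0.1],[[-0.04,0.03,2.15],0.05,0.1]]' 25; python3 go.py 0.481 -0.055 0.083 87.3
```

```text
time_s: 3.3
ee_pos: [0.5428, -0.059, 0.0831]
eef_rot: [3.141, 0.0, 1.523]
force: [-0.3, -0.6, 0.2]
grip_width: 0.0199
t 3.3 pos [ 0.5428 -0.059   0.0831] yaw 87.26 F [-0.3 -0.6  0.2] w 0.0199
shift units [ 0.02  -1.238  0.002] twist -0.005
```

```bash
python3 -m creep '[[[0,0,0],0,0.1],[[0,0,0],0,0.1],[[0,0,0],0,0.1],[[0,-0.05,0],0,0.1],[[0,-0.15,0],0,0.1],[[0,-0.3,0],0,0.1],[[0,-0.45,0],0,0.1],[[0,-0.6,0],0,0.1],[[0,-0.75,0],0,0.1],[[0,-0.9,0],0,0.1],[[0,-0.95,0],0,0.1],[[0,-0.95,0],0,0.1]]' 25; python3 go.py 0.4827 -0.0562 0.083 87.3
```

```text
time_s: 4.5
ee_pos: [0.4954, -0.0567, 0.083]
eef_rot: [3.141, 0.0, 1.523]
force: [4.3, 0.1, -2.9]
grip_width: 0.0138
t 4.5 pos [ 0.4954 -0.0567  0.083 ] yaw 87.26 F [ 4.3  0.1 -2.9] w 0.0138
shift units [-0.002 -0.254  0.   ] twist -0.005
```

```bash
python3 -m creep '[[[0,-0.06,0],0,0.1],[[0,-0.12,0],0,0.1],[[0,-0.18,0],0,0.1],[[0,-0.23,0],0,0.1],[[0,-0.25,0],0,0.1],[[0,-0.25,0],0,0.1],[[0,-0.25,0],0,0.1]]'; python3 go.py 0.4827 -0.0562 0.083 87.3; python3 - <<'E'
from station import telemetry,vision
import cv2,numpy as np
o=telemetry.get_obs()
c=vision.camera("wrist"); cv2.imwrite("pics/wrist2.png",c["img"][:,:,::-1]); np.savez("wrist2.npz",pos=o["ee_pos"],rot=o["eef_rot"],**c)
for n in("side","top"):
    c=vision.camera(n); np.savez(n+"2.npz",**c)
    u=c["img"][:,:,::-1]; u=u[200:320,200:380] if n=="side" else u[140:300,260:440]
    cv2.imwrite(f"pics/{n}2.png",cv2.resize(u,None,fx=3.5,fy=3.5,interpolation=cv2.INTER_CUBIC))
from h import *
c=ld("wrist2.npz");P=wcloud(c);z=P[...,2]
m=(abs(P[...,0]-.642)<.02)&(abs(P[...,1]+.063)<.02)&(z>.085)&(z<.14)
print(m.sum(),np.percentile(z[m],[50,90,98]) if m.any() else "")
for n in("side1","side2","top1","top2"):
    P=cloud(ld(n+".npz"));z=P[...,2]
    m=(abs(P[...,0]-.642)<.01)&(abs(P[...,1]+.0645)<.01)&(z>.09)&(z<.14)
    print(n,m.sum(),np.percentile(z[m],[50,90,98]) if m.any() else "")
E
```

```text
time_s: 5.2
ee_pos: [0.4834, -0.0561, 0.0831]
eef_rot: [3.14, 0.0, 1.523]
force: [7.0, -0.6, -4.4]
grip_width: 0.0136
t 5.2 pos [ 0.4834 -0.0561  0.0831] yaw 87.26 F [ 7.  -0.6 -4.4] w 0.0136
shift units [-0.002 -0.013  0.001] twist -0.005
1519 [0.10493271 0.10997376 0.11051771]
side1 70 [0.1189395  0.12298369 0.12510982]
side2 60 [0.10970519 0.11350702 0.11405332]
top1 12 [0.11688498 0.11884713 0.1199025 ]
top2 67 [0.10909474 0.11205729 0.11306099]
```

View pics/side2.png

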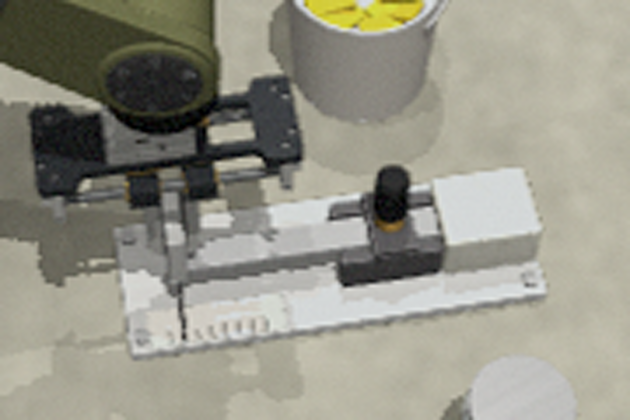

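View pics/wrist2.png

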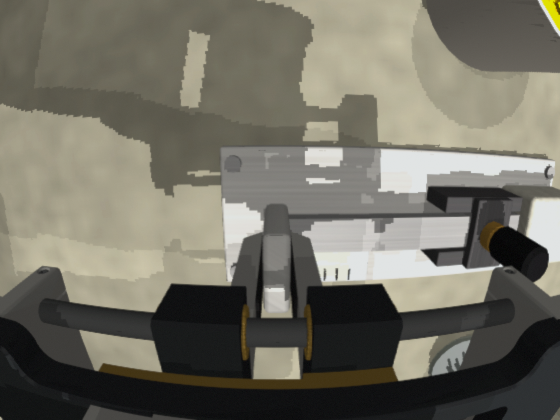

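The side view shows the pointer on the long mark near (183,320). The knob at (390,195) sits about 10 mm lower than before, its top now at 0.110 m, so the pin is in the hole. I'll ease off until the pin takes the load, then release.

```bash
python3 -m creep '[[[0,0.02,0],0,0.1],[[0,0.03,0],0,0.1],[[0,0.03,0],0,0.1],[[0,0.03,0],0,0.25],[[0,0.03,0],0,0.35],[[0,0.03,0],0,0.45],[[0,0.03,0],0,0.5],[[0,0.03,0],0,0.5],[[0,0.03,0],0,0.5]]'; python3 go.py 0.642 -0.0635 0.18 87.3; python3 - <<'E'
from station import vision
import cv2,numpy as np
from h import *
c=vision.camera("side"); np.savez("side3.npz",**c)
cv2.imwrite("pics/side3.png",cv2.resize(c["img"][200:320,200:380,::-1],None,fx=3.5,fy=3.5,interpolation=cv2.INTER_CUBIC))
P=cloud(ld("side3.npz"));z=P[...,2]
m=(abs(P[...,0]-.642)<.01)&(abs(P[...,1]+.0645)<.01)&(z>.09)&(z<.14)
print(np.percentile(z[m],[50,98]))
E
```

```text
time_s: 6.25
ee_pos: [0.4842, -0.0561, 0.0829]
eef_rot: [-3.142, 0.0, 1.523]
force: [-0.1, -0.4, 0.3]
grip_width: 0.047
t 6.25 pos [ 0.4842 -0.0561  0.0829] yaw 87.26 F [-0.1 -0.4  0.3] w 0.047
shift units [ 3.000e-03  3.158e+00 -1.942e+00] twist -0.005
[0.11016317 0.11634418]
```

View pics/side3.png

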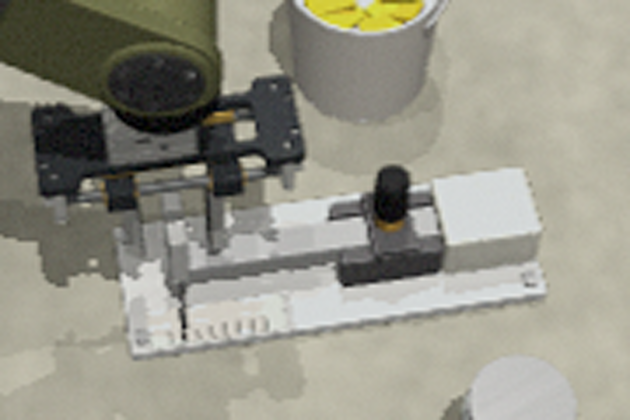

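The slide stays out with both fingers clear of the handle and the pointer still at about the 60 mark. Next I'll rise and move over the knob.

```bash
python3 -m creep '[[[0,0,-0.4],0,0.6],[[0,0,-0.9],0,0.6],[[0,0,-1.4],0,0.6],[[0,0.1,-1.8],0,0.6],[[0,0.6,-1.94],0,0.6],[[0,1.2,-1.94],0,0.6],[[0,1.8,-1.94],0,0.6],[[0,2.4,-1.94],0,0.6],[[0,2.9,-1.94],0,0.6],[[0,3.15,-1.94],0,0.6],[[0,3.15,-1.94],0,0.6],[[0,3.15,-1.94],0,0.6]]'; python3 go.py 0.642 -0.0635 0.094 87.3; python3 - <<'E'
from station import telemetry,vision
import cv2,numpy as np
from h import *
o=telemetry.get_obs()
c=vision.camera("wrist"); cv2.imwrite("pics/wrist4.png",c["img"][:,:,::-1]); np.savez("wrist4.npz",pos=o["ee_pos"],rot=o["eef_rot"],**c)
P=wcloud(ld("wrist4.npz"));z=P[...,2]
def rep(n,m):
    Q=P[m]; print(n,m.sum(),np.round(np.percentile(Q,[2,50,98],axis=0),4).tolist(),cv2.minAreaRect(Q[:,:2].astype(np.float32)*1000))
rep("knob",(abs(P[...,0]-.642)<.02)&(abs(P[...,1]+.063)<.02)&(z>.105)&(z<.115))
rep("handle",(abs(P[...,0]-.484)<.03)&(abs(P[...,1]+.057)<.03)&(z>.095)&(z<.105))
E
```

```text
time_s: 7.5
ee_pos: [0.6411, -0.0636, 0.1796]
eef_rot: [-3.141, -0.0, 1.523]
force: [0.0, 0.0, -0.1]
grip_width: 0.0563
t 7.5 pos [ 0.6411 -0.0636  0.1796] yaw 87.27 F [ 0.   0.  -0.1] w 0.0563
shift units [0.003 0.019 1.711] twist -0.004
knob 865 [[0.6307, -0.0747, 0.1062], [0.6423, -0.0625, 0.1091], [0.6534, -0.0513, 0.1107]] ((642.2835693359375, -63.395545959472656), (24.794906616210938, 25.92847442626953), 44.04851150512695)
handle 740 [[0.4791, -0.0777, 0.0954], [0.4874, -0.0552, 0.1], [0.4928, -0.0344, 0.1015]] ((485.6742248535156, -56.47451400756836), (45.93009567260742, 14.765161514282227), 88.0497055053711)
```

View pics/wrist4.png

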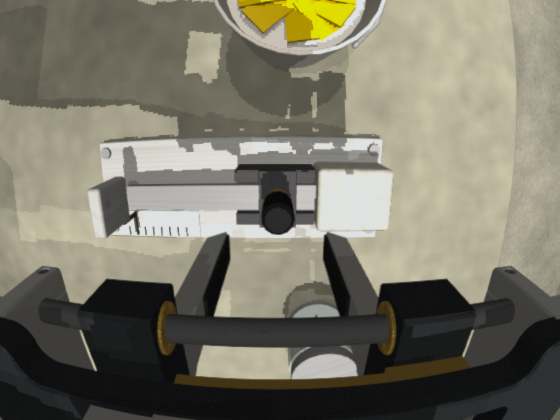

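The wrist view shows the knob at (278,212), centred between the fingers. The handle at (108,205) is still out, at x=0.4857, which is about 57.5 mm drawn. Next I'll descend and grip.

```bash
python3 -m creep '[[[0,0.02,0.4],0,0.6],[[0,0.02,0.9],0,0.6],[[0,0.02,1.3],0,0.6],[[0,0.02,1.6],0,0.6],[[0,0.02,1.7],0,0.6],[[0,0.02,1.7],0,0.6],[[0,0.02,1.7],0,0.2],[[0,0.02,1.7],0,0.2],[[0,0.02,1.7],0,0.2],[[0,0.02,1.7],0,0.2],[[0,0.02,1.7],0,0.2],[[0,0.02,1.7],0,0.2]]' 45; python3 go.py 0.642 -0.0635 0.122 87.3
```

```text
time_s: 8.75
ee_pos: [0.6423, -0.0637, 0.0953]
eef_rot: [-3.141, 0.0, 1.523]
force: [-4.9, 0.5, 6.4]
grip_width: 0.0253
t 8.75 pos [ 0.6423 -0.0637  0.0953] yaw 87.26 F [-4.9  0.5  6.4] w 0.0253
shift units [ 0.003 -0.007 -0.534] twist -0.005
```

```bash
python3 -m creep '[[[0,0,0],0,0.2],[[0,0,0],0,0.2]]'; python3 go.py 0.642 -0.0635 0.122 87.3
```

```text
time_s: 8.95
ee_pos: [0.6423, -0.0637, 0.0953]
eef_rot: [-3.141, 0.0, 1.523]
force: [-5.2, 0.5, 4.6]
grip_width: 0.0252
t 8.95 pos [ 0.6423 -0.0637  0.0953] yaw 87.26 F [-5.2  0.5  4.6] w 0.0252
shift units [ 0.004 -0.007 -0.534] twist -0.005
```

```bash
python3 -m creep '[[[0,-0.01,0],0,0.2],[[0,-0.01,-0.05],0,0.2],[[0,-0.01,-0.12],0,0.2],[[0,-0.01,-0.2],0,0.2],[[0,-0.01,-0.3],0,0.2],[[0,-0.01,-0.4],0,0.2],[[0,-0.01,-0.48],0,0.2],[[0,-0.01,-0.52],0,0.2],[[0,-0.01,-0.54],0,0.2],[[0,-0.01,-0.54],0,0.2]]'; python3 go.py 0.642 -0.0635 0.1233 87.3
```

```text
time_s: 9.95
ee_pos: [0.642, -0.0637, 0.1218]
eef_rot: [-3.141, -0.0, 1.523]
force: [3.0, 0.5, -11.3]
grip_width: 0.025
t 9.95 pos [ 0.642  -0.0637  0.1218] yaw 87.26 F [  3.    0.5 -11.3] w 0.025
shift units [ 0.003 -0.    -0.029] twist -0.005
```

```bash
python3 -m creep '[[[0,0,-0.02],0,0.2],[[0,0,-0.03],0,0.2],[[0,0,-0.03],0,0.2]]'; python3 -m creep '[[[0,0,-0.02],0,0.2],[[0,0,-0.02],0,0.2]]'; python3 - <<'E'
from station import telemetry,vision
import cv2,numpy as np
from h import *
o=telemetry.get_obs()
c=vision.camera("wrist"); cv2.imwrite("pics/wrist5.png",c["img"][:,:,::-1]); np.savez("wrist5.npz",pos=o["ee_pos"],rot=o["eef_rot"],**c)
P=wcloud(ld("wrist5.npz"));z=P[...,2]
m=(abs(P[...,0]-.52)<.07)&(abs(P[...,1]+.057)<.03)&(z>.095)&(z<.105); Q=P[m]
print("handle",m.sum(),cv2.minAreaRect(Q[:,:2].astype(np.float32)*1000) if m.any() else "")
c=vision.camera("side")
cv2.imwrite("pics/side5.png",cv2.resize(c["img"][200:320,200:380,::-1],None,fx=3.5,fy=3.5,interpolation=cv2.INTER_CUBIC))
print(telemetry.get_obs()["force"])
E
```

```text
time_s: 10.25
ee_pos: [0.642, -0.0637, 0.1234]
eef_rot: [-3.141, -0.0, 1.523]
force: [2.6, -0.7, -11.4]
grip_width: 0.025
time_s: 10.45
ee_pos: [0.6419, -0.0636, 0.1235]
eef_rot: [-3.141, -0.0, 1.523]
force: [6.7, -1.2, -19.3]
grip_width: 0.0254
handle 1283 ((542.9097290039062, -58.44552993774414), (45.223323822021484, 14.434698104858398), 86.04167175292969)
[  6.87908257  -1.63365119 -19.42873931]
```

View pics/side5.png

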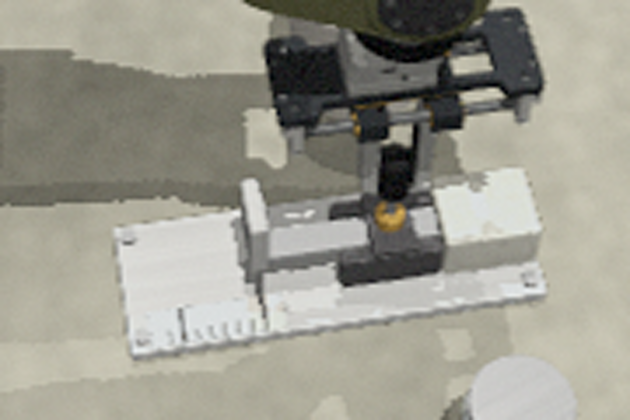

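View pics/wrist5.png

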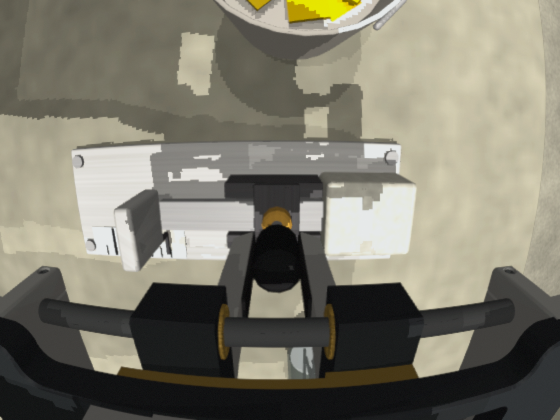

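The handle is home at x=0.5429. The knob is held 28.2 mm above its latched height, and the pull rises from 11.4 N to 19 N, so it is against the stop. I'll hold briefly to confirm this is stable.

```bash
python3 -m creep '[[[0,0,0],0,0.2],[[0,0,0],0,0.2],[[0,0,0],0,0.2],[[0,0,0],0,0.2],[[0,0,0],0,0.2],[[0,0,0],0,0.2],[[0,0,0],0,0.2],[[0,0,0],0,0.2],[[0,0,0],0,0.2],[[0,0,0],0,0.2]]'; python3 - <<'E'
from station import telemetry,vision
import numpy as np
from h import *
P=cloud(vision.camera("side"));z=P[...,2]
m=(abs(P[...,0]-.642)<.012)&(abs(P[...,1]+.0645)<.012)&(z>.06)&(z<.16)
print(np.round(np.percentile(z[m],[2,50,98]),4))
c=vision.camera("side"); import cv2
cv2.imwrite("pics/side6.png",cv2.resize(c["img"][215:290,270:350,::-1],None,fx=7,fy=7,interpolation=cv2.INTER_CUBIC))
c=vision.camera("top"); cv2.imwrite("pics/top6.png",c["img"][:,:,::-1])
E
```

```text
time_s: 11.55
ee_pos: [0.6419, -0.0636, 0.1235]
eef_rot: [-3.141, -0.0, 1.523]
force: [6.0, -0.6, -20.1]
grip_width: 0.0254
[0.0615 0.12   0.1428]
```

View pics/side6.png

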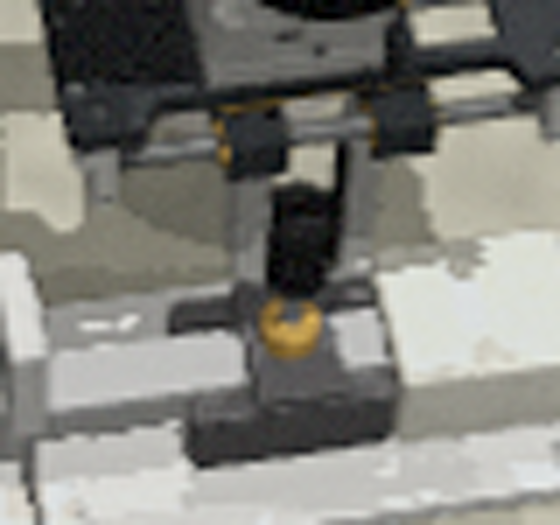

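View pics/top6.png

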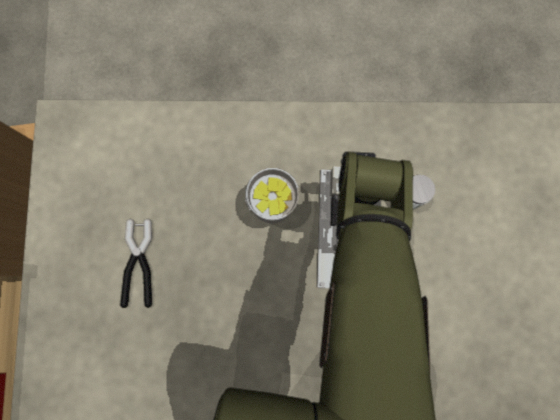

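The side view shows the knob at (300,235), lifted well clear of the brass barrel at (290,325), with the handle at home. In the top view the bucket (272,195), jar (420,190) and applicator (137,265) are where they started.

```bash
python3 -c "
from station import ctrl; print(ctrl.hand_in())"
```

```text
the job is handed in; nothing more can be done
None
```

I ran the latch check as asked and handed it in at about 12 s. At the end the slide was home and the gripper was still holding the knob fully up.

- **Draw and latch:** I drew the slide to about 59–60 mm by the handle. The top of the knob dropped from about 120 mm to 110 mm, so the pin went into its hole. After I let go, the slide stayed out by itself at about 57.5 mm measured (the latched rest position is given as 58 mm).
- **Pull up and return:** I gripped the knob and raised it 28.2 mm, which matches the full travel from the hole to the stop. In the last part of the pull the knob stopped rising and the force went from 11 N to about 20 N, so it was against its stop. The slide ran home, with the handle back at x = 0.543 m, where it started.
- **Last checks:** For the one-second hold before hand-in the height stayed at 123.5 mm with no slip. A steady side force of about 6 N remained on the knob. The bucket, jar and applicator look unmoved in the top view, though the arm partly hid the jar.

No check failed. The side camera's depth reading of the knob's height was mixed with the fingers at the end. I therefore relied on the arm's height, the force rise and the visible gap above the barrel.

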